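Release a spent gas-drying cartridge from its quick coupler

ROBOT

A 6-joint arm with a two-finger parallel gripper is mounted at the origin on the work surface. World frame = base frame: x ahead of the robot, y to its left, z up, the work surface at z = 0. Lengths are in m, angles in rad, forces in N, time in s.
With the tool pointing down it reaches from about 0.3 to 0.85 m from the base axis. Payload 5.4 kg.
Tool frame: the origin (TCP) lies at the very end of the fingers, on their centre line; the grasp point (between the pads) lies arm.tcp_to_grasp behind it (arm.tcp_to_grasp is the distance from the TCP to the grasp point, in m); z points along the fingers, y is the line along which they close (so a half turn about z gives the same grasp; the last joint's range is limited). The gripper opens to 85 mm and grips with 20 to 120 N. Pads are 22 mm wide; open, the fingers measure 114 mm over their backs; the gripper's body (76 mm by 85 mm) begins 54 mm behind the grasp point. The pads swing forward as they close: fully open they stand 13 mm farther back than shut.
Start: joints at [-0.21, 0.158, 1.597, -0, 1.386, -0.21], TCP at [0.575, -0, 0.231] pointing down, gripper open.
Joint ranges: [-2.91, 2.91], [-0.94, 2.29], [0.18, 2.7], [-1.29, 4.43], [0.17, 2.64], [-3, 3]. Speed limits (rad/s): [2.57, 2.57, 3.14, 3.14, 3.14, 3.14].

INTERFACE

Orientations are given as a unit quaternion [w, x, y, z].
In Python, from station import arm gives the robot as it stands. The module is installed in compiled form; this text tells all that it offers.
- The arm moves only by the tool step_arm, never from a script. Its arguments are lists of equal length, an entry for each row: "turn": the turn, a rotation vector about the world's x, y, z in rad, a list of three; "travel": the shift along the world's x, y, z in cm, a list of three; "gripper": the closure in counts, from 0 (fully open) to 255 (shut). A call has 1 to 5 rows; each row is the pose to reach, as a shift and turn from the pose commanded when the call began; what a row does not reach only later rows make up. A row lasts 1/12 s, in which the tool goes at most 41.7 mm and 7.16 degrees, less where a joint would pass 70% of its speed; a pose out of reach is approached as far as the arm can. A call with a gripper value outside its range is refused whole. The fingers move at their own pace and stop on an object; the grip force is fixed at half the most. Time passes only in rows, so rows that repeat a pose let the fingers close. It gives the time, the measured TCP pose, the force, the opening and the grip force at its end, in the units of the state.
- arm.get_obs(): the state, without advancing time (a new reading comes with each control period).
- arm.grab_frame(name): name is "scene" or "side" or "wrist"; returns a dict with "img" (480x640x3 uint8, red, green, blue), "intrinsics" (3x3 intrinsics, pixels), "R" (3x3) and "t" (3): a world point X has camera coordinates R X + t; the wrist camera has in their place "tool_from_camera" (4x4, takes a point from camera to tool coordinates, whose origin is the TCP and whose axes are the flange's). Camera axes: x right, y down, z forward; pixel columns grow to the right and rows downward; lengths in m; the calibration is good to about 2 mm. A picture is of the moment at which its call begins: read the wrist's pose just before it. There is no depth.
- arm.sign_off(): hands the job in; it is judged then, once.
The state is a dict: "time": time; "joint_pos": joint angles; "joint_velocities": joint speeds; "joint_efforts": joint torques, N m; "ee_pos": TCP position; "ee_rot": TCP orientation; "contact_force": force on the tool from outside, world axes, zero at the start; "torque": the same for the moment, N m; "grip_width": finger opening in m; "gripper_force": force on a finger pad.
Only numpy, scipy, OpenCV 4.12 (cv2) and the standard library are available. Lean on these libraries where they do the work, as an engineer would, in place of code of your own. Each camera call takes 0.05 s, during which the arm holds its last target. There are 200 camera calls.

TASK

Take the spent orange drying cartridge off the gas stand's quick coupler: turn the spring sleeve until its lock lets it be pulled right back and the cartridge pops loose, then let go so that the sleeve snaps fully forward. Draw the cartridge out and lay it flat in the red tray without dropping it, let go of it there, and leave the other things on the bench undisturbed.

Things in the scene. Friction and masses are not known exactly. Their poses are not given: they have to be found in the camera images.
- stand: fixed gas stand, origin under it on the table. A grey base (150 x 120 x 14 mm) and a low post carry a blue block (60 mm wide), which holds the steel quick coupler leaning 30 degrees above level, out along the stand's +x. The block begins 100 mm behind the coupler's mouth and reaches 28 mm above the coupler's axis. Below the sleeve and cartridge all is clear down to the base.
- coupler (a point): centre of the mouth of the fixed coupler, 190 mm above the table. Its x axis points out of the mouth along the coupler's axis, 30 degrees above level and roughly away from the robot; y is level, z square to both (upwards). The barrel is 31 mm in diameter, with the brass sleeve around it; its bore is 18 mm wide.
- sleeve_mid (a point): middle of the brass spring sleeve, on the coupler's axis, 34 mm behind the mouth while the sleeve is forward; same axes as coupler (they do not turn with the sleeve). The knurled sleeve is 46 mm in diameter and 52 mm long, 8 to 60 mm behind the mouth. It slides back towards the blue block (along -x) and turns about the axis; slight friction keeps it where it is turned.
- lock (a point): hidden lock pin behind the sleeve, axes as coupler. Unlined, the sleeve goes back only about 2 mm to a hard stop. To line up its hidden slot turn it anticlockwise, seen looking into the mouth (positive about x), by 0.3 to 0.75 rad, unknown each time: found only by trying to pull back as you turn. The slot accepts about 0.12 rad either way; at least 0.4 rad too far is possible.
- sleeve (a joint): how far the sleeve is pulled back, m: 0 fully forward, 0.018 at the rear stop. A spring pushes it forward with 7 N at 0 and 15 N at 0.018; the latch adds about 2 N. Past about 0.010 the latch frees the cartridge; pull right back to be sure.
- cartridge: spent drying cartridge, 173 mm long, about 180 g, latched in the coupler: orange tube of 38 mm diameter between white square caps (44 x 44 x 12 mm). Origin: centre of the lower cap's outer face; x runs along the tube to its far end (lower cap 0 to 12 mm, tube 12 to 96, upper cap 96 to 108). Origin 3 mm outside the mouth while latched; a spring ejects it to about 25 mm when freed.
- cartridge_mid (a point): middle of the orange tube, on its axis, 54 mm from the cartridge's origin, axes as the cartridge's: the place to grasp it
- cartridge_tip (a point): tip of the cartridge's steel nipple (16 mm wide), 65 mm behind its origin along its -x. When popped loose it still stands about 40 mm deep in the bore, loosely, sagging by some 0.05 rad, and must be drawn straight out along the axis.
- red_tray: fixed red open tray, 220 x 140 mm outside (long side along its x), 32 mm high, walls and floor 4 mm; origin at the centre of its underside. It may stand in either of two places, swapped with the blue tray. Lying flat in it, the cartridge's axis is 26 mm above the table.
- blue_tray: fixed blue tray of the same size with the fresh cartridge in it; not to be used
- fresh: fresh cartridge with a blue tube, loose in the blue tray, to be left alone; origin as in the orange one
- flask: conical glass flask with a red stopper, 72 mm wide, 106 mm high, origin at its foot; leave alone
- reagent: amber bottle, 68 mm wide, 130 mm high, origin at its foot; leave alone
- jar: glass jar with blue lid, 64 mm wide, 75 mm high, origin at its foot; leave alone
- driver: screwdriver lying on the table; leave alone
- vialbox: cardboard box, 100 x 70 x 50 mm, origin under its centre; leave alone
Things that resemble listed ones, but are neither listed nor needed, are in the scene too. What is shaped like the cartridge but purple is not meant.

How it is judged:
By the outcome, as a careful person would: the job done as asked, in the order asked, and still so for the second after the job is handed in, with the robot touching nothing.
It also fails if it takes over 58 s, if anything falls off the work surface, if the arm or the gripper's body presses on something with over 40 N, if the wrist force passes 120 N, or if a joint passes its speed limit or range.

## Working session

There is one attempt and no reset: what is moved stays moved. The work goes in short steps, Python scripts to look and compute and a tool call to move; the robot and the scene stay as the last step left them, time stands still between calls to the robot, and variables do not carry over. Pictures are saved under pics/ and viewed, at most 10 in all, crops included, and the job is handed in when it is done.

Besides the shell and the picture viewer there is one more tool, called by a JSON object that holds its "op" and its "data", one argument or row to a line. step_arm: Moves the arm, as the interface text tells. Its arguments: {"type":"object","properties":{"turn":{"type":"array","items":{"type":"array","items":{"type":"number"}}},"travel":{"type":"array","items":{"type":"array","items":{"type":"number"}}},"gripper":{"type":"array","items":{"type":"number"}}},"required":["turn","travel","gripper"]}

```bash
mkdir -p pics; python3 - <<'E'
from station import arm
import cv2,numpy as np,pickle
o=arm.get_obs();print(o, arm.tcp_to_grasp)
d={}
for n in("scene","side","wrist"):
    f=arm.grab_frame(n);d[n]=f;cv2.imwrite(f"pics/{n}0.png",f["img"][:,:,::-1])
    print(n,{k:np.round(v,4).tolist() for k,v in f.items() if k!="img"})
pickle.dump(d,open("f0.pkl","wb"))
E
```

```text
{'time': 0.0, 'joint_pos': array([-2.10137677e-01,  1.59063920e-01,  1.59828766e+00, -7.40193754e-07,
        1.38621085e+00, -2.10074837e-01]), 'joint_velocities': array([-1.34162108e-03,  1.07417203e-03,  3.88875715e-04,  8.14301811e-04,
        1.92005880e-03, -1.54833198e-05]), 'joint_efforts': array([ 1.96016467e-04, -3.96006632e+01, -3.31426942e+01, -2.07608541e-04,
        8.36965773e-03, -3.09808388e-05]), 'ee_pos': array([5.74372253e-01, 9.08546120e-05, 2.30280801e-01]), 'ee_rot': array([-8.26157978e-04,  7.07128607e-01,  7.07084269e-01, -5.36163986e-04]), 'contact_force': array([0.18463488, 0.10880074, 0.1236784 ]), 'torque': array([ 0.01295098,  0.00082498, -0.00528103]), 'gripper_force': 0.0, 'grip_width': 0.0853544189568956} 0.0187
scene {'intrinsics': [[562.8734, 0.0, 331.6946], [0.0, 562.8734, 238.1424], [0.0, 0.0, 1.0]], 'R': [[-0.7602, 0.6496, -0.0085], [0.5053, 0.583, -0.6363], [-0.4084, -0.488, -0.7714]], 't': [0.3352, -0.1866, 1.5693]}
side {'intrinsics': [[483.9248, 0.0, 321.7872], [0.0, 483.9248, 243.1455], [0.0, 0.0, 1.0]], 'R': [[0.9927, -0.1199, 0.0096], [-0.086, -0.7638, -0.6397], [0.084, 0.6342, -0.7686]], 't': [-0.4907, 0.1728, 1.0739]}
wrist {'intrinsics': [[416.5775, 0.0, 317.0484], [0.0, 416.5775, 236.1987], [0.0, 0.0, 1.0]], 'tool_from_camera': [[0.0009, -0.9633, -0.2684, 0.0675], [1.0, 0.0007, 0.0007, -0.0004], [-0.0005, -0.2684, 0.9633, -0.1435], [0.0, 0.0, 0.0, 1.0]]}
```

View pics/scene0.png

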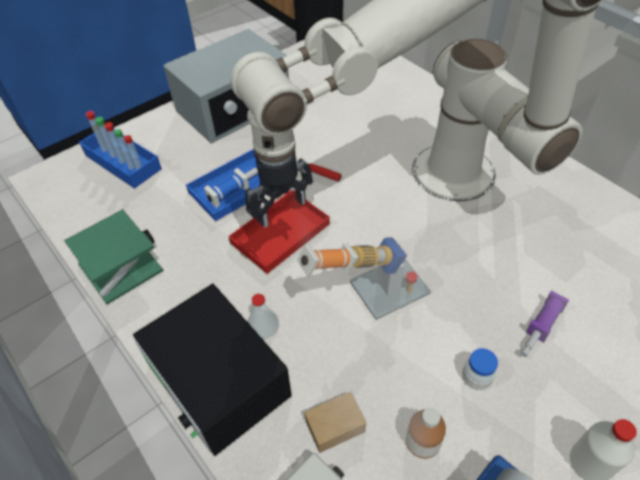

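View pics/side0.png

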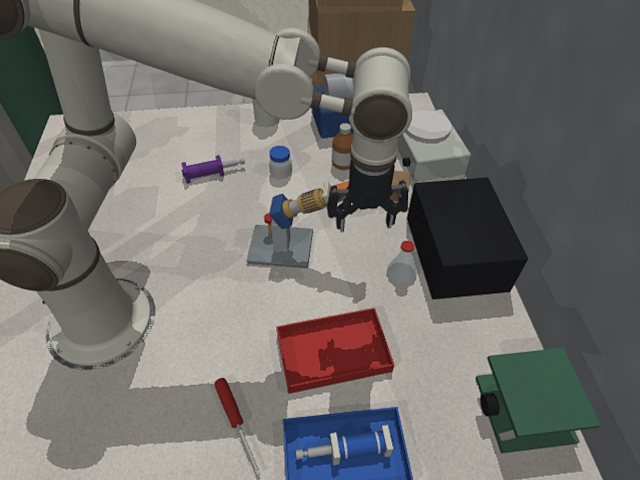

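Scene view: orange cartridge at (330,258) on the brass sleeve (372,256) and blue block (396,253), pointing away from the robot. The red tray is at (280,232), the blue tray with the fresh cartridge at (225,185). Look-alikes are the fresh cartridge (blue tube) at (235,183) and the purple one at (545,318). I choose the orange one, in the coupler. In the side view the gripper hides the cartridge; the sleeve is at (313,202), the red tray at (335,348).

```bash
cat > h.py <<'E'
import cv2,numpy as np
def ray(f,uv):
    R,t=np.array(f["R"]),np.array(f["t"]);d=np.linalg.inv(f["intrinsics"])@[uv[0],uv[1],1]
    return -R.T@t, R.T@d/np.linalg.norm(d)
def onz(f,uv,z):
    c,d=ray(f,uv);return c+d*(z-c[2])/d[2]
def tri(rs):
    A=0;b=0
    for c,d in rs:
        P=np.eye(3)-np.outer(d,d);A=A+P;b=b+P@c
    X=np.linalg.solve(A,b);return X,[np.linalg.norm((np.eye(3)-np.outer(d,d))@(X-c)) for c,d in rs]
def proj(f,X):
    p=np.array(f["intrinsics"])@(np.array(f["R"])@X+f["t"]);return p[:2]/p[2]
def mask(img,lo,hi,roi=None):
    h=cv2.cvtColor(img,cv2.COLOR_RGB2HSV);m=cv2.inRange(h,np.array(lo),np.array(hi))
    if roi:
        k=np.zeros_like(m);x0,y0,x1,y1=roi;k[y0:y1,x0:x1]=1;m=m*k
    return m
def big(m):
    cs,_=cv2.findContours(m,cv2.RETR_EXTERNAL,cv2.CHAIN_APPROX_NONE);return max(cs,key=cv2.contourArea)
E
python3 - <<'E'
import pickle;from h import *
d=pickle.load(open("f0.pkl","rb"));s,w=d["scene"],d["side"]
def rep(n,f,lo,hi,roi):
    c=big(mask(f["img"],lo,hi,roi));r=cv2.minAreaRect(c);print(n,cv2.contourArea(c),np.round(cv2.boxPoints(r),1).tolist(),np.round(r[0],1));return c,r
rep("orange",s,(5,150,120),(15,255,255),(290,230,350,285))
b,rb=rep("brass s",s,(14,70,60),(28,255,255),(340,235,395,280))
b2,rb2=rep("brass w",w,(12,70,60),(28,255,255),(292,180,330,220))
print("sleeve",tri([ray(s,rb[0]),ray(w,rb2[0])]))
rep("blue s",s,(105,80,40),(125,255,255),(375,230,415,280))
rep("blue w",w,(105,80,40),(125,255,255),(265,185,300,232))
for n,f,roi in(("s",s,(220,180,335,275)),("w",w,(270,300,400,400))):
    c,r=rep("tray "+n,f,(0,150,60),(6,255,255),roi)
    q=cv2.approxPolyDP(cv2.convexHull(c),5,True)[:,0];print([(p.tolist(),np.round(onz(f,p,.032)[:2],3).tolist()) for p in q])
for n,f in(("s",s),("w",w)):
    x=(cv2.resize(f["img"][210:330,280:440],None,fx=4,fy=4) if n=="s" else cv2.resize(f["img"][170:290,230:390],None,fx=4,fy=4))
    globals()["c"+n]=x
cv2.imwrite("pics/crop0.png",np.vstack([cs[:300],cw[:300]])[:600,:,::-1]) 
E
```

```text
orange 246.5 [[323.0, 250.0], [342.0, 250.0], [342.0, 265.0], [323.0, 265.0]] [332.5 257.5]
brass s 441.5 [[353.0, 246.0], [391.0, 246.0], [391.0, 266.0], [353.0, 266.0]] [372. 256.]
brass w 439.5 [[295.0, 195.1999969482422], [321.1000061035156, 187.10000610351562], [327.0, 206.1999969482422], [300.79998779296875, 214.1999969482422]] [311.  200.7]
sleeve (array([0.47843397, 0.16051267, 0.16945415]), [np.float64(0.009889214552206125), np.float64(0.009889214552206186)])
blue s 249.5 [[381.79998779296875, 238.1999969482422], [403.29998779296875, 237.3000030517578], [404.70001220703125, 271.3999938964844], [383.20001220703125, 272.20001220703125]] [393.3 254.8]
blue w 386.5 [[265.1000061035156, 198.8000030517578], [284.5, 193.0], [294.1000061035156, 224.89999389648438], [274.70001220703125, 230.6999969482422]] [279.6 211.8]
tray s 3709.5 [[227.60000610351562, 237.6999969482422], [298.79998779296875, 180.8000030517578], [330.8999938964844, 220.89999389648438], [259.70001220703125, 277.8999938964844]] [279.2 229.3]
[([291, 191], [0.404, -0.208]), ([328, 222], [0.4, -0.061]), ([266, 271], [0.608, -0.04]), ([230, 236], [0.612, -0.185])]
tray w 6741.0 [[275.29998779296875, 326.70001220703125], [381.29998779296875, 305.5], [394.5, 371.29998779296875], [288.5, 392.5]] [334.9 349. ]
[([374, 309], [0.603, -0.058]), ([391, 371], [0.609, -0.205]), ([289, 392], [0.403, -0.225]), ([277, 327], [0.388, -0.078])]
```

View pics/crop0.png

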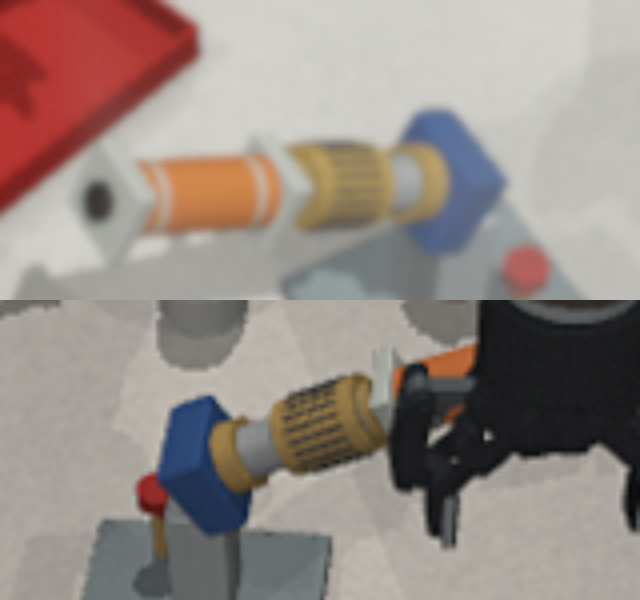

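The crop shows the orange tube between white caps in the coupler, which confirms the choice; its scene pixels are (315–348, 258). Next, a better fix on the stand.

```bash
python3 - <<'E'
import pickle;from h import *
d=pickle.load(open("f0.pkl","rb"));s,w=d["scene"],d["side"]
for n,f in(("s",s),("w",w)): print(n,"cam",ray(f,(0,0))[0].round(3))
S=lambda x,y:(280+x/4,210+y/4); W=lambda x,y:(230+x/4,170+(y-300)/4)
# sleeve ends: axis mids in both crops (rear end of sleeve; front end)
for n,a,b in(("rear",S(390,182),W(283,447)),("front",S(303,186),W(368,408)),("collar",S(425,180),W(225,455))):
    X,e=tri([ray(s,a),ray(w,b)]);print(n,X.round(4),np.round(e[0],4))
print("upper cap outer centre", onz(s,S(97,200),.190+.111*.5).round(3))
# base plate
for n,f,roi in(("s",s,(340,255,435,320)),("w",w,(240,215,320,270))):
    c=big(mask(f["img"],(85,15,60),(115,90,190),roi));q=cv2.approxPolyDP(cv2.convexHull(c),4,True)[:,0]
    print(n,cv2.contourArea(c),[(p.tolist(),onz(f,p,.014)[:2].round(3).tolist()) for p in q])
# tray z=0 for near corners
print("tray near s",[onz(s,p,z)[:2].round(3).tolist() for p in((266,271),(230,236),(328,222)) for z in(0,.032)])
print("tray near w",[onz(w,p,0)[:2].round(3).tolist() for p in((391,371),(289,392))])
E
```

```text
s cam [0.99  0.657 1.095]
w cam [ 0.412 -0.608  0.941]
rear [0.457  0.1588 0.1528] 0.0076
front [0.5072 0.1495 0.1853] 0.0041
collar [0.429  0.1647 0.1402] 0.0021
upper cap outer centre [0.615 0.126 0.246]
s 883.0 [([376, 269], [0.4, 0.115]), ([392, 302], [0.436, 0.206]), ([379, 315], [0.483, 0.212]), ([352, 283], [0.47, 0.107])]
w 1687.0 [([256, 225], [0.352, 0.236]), ([311, 229], [0.491, 0.206]), ([306, 267], [0.467, 0.087]), ([248, 262], [0.329, 0.118])]
tray near s [[0.597, -0.061], [0.608, -0.04], [0.601, -0.21], [0.612, -0.185], [0.383, -0.083], [0.4, -0.061]]
tray near w [[0.616, -0.191], [0.402, -0.211]]
```

```bash
cat >> h.py <<'E'
from scipy.spatial.transform import Rotation as Ro
YAW=-.215; MOUTH=np.array([.516,.147,.190])
def axes(yaw=None,lean=np.pi/6):
    yaw=YAW if yaw is None else yaw
    x=np.array([np.cos(lean)*np.cos(yaw),np.cos(lean)*np.sin(yaw),np.sin(lean)]);y=np.array([-np.sin(yaw),np.cos(yaw),0]);return np.stack([x,y,np.cross(x,y)],1)
def tool(roll=0,yaw=None,lean=np.pi/6): # tool x along axis, z towards it
    A=axes(yaw,lean);return Ro.from_matrix(np.stack([A[:,0],-A[:,1],-A[:,2]],1)@np.eye(3)) if roll==0 else Ro.from_rotvec(A[:,0]*roll)*tool(0,yaw,lean)
def q2R(q): return Ro.from_quat(np.r_[q[1:],q[0]])
def go(o,p,R): # relative move from the measured pose
    dr=(R*q2R(o["ee_rot"]).inv()).as_rotvec();dt=(p-o["ee_pos"])*100
    return dr.round(3).tolist(),dt.round(2).tolist(),round(float(np.linalg.norm(dr)),3)
E
python3 - <<'E'
from h import *;from station import arm
o=arm.get_obs();A=axes();mid=MOUTH-.034*A[:,0]
print(mid,A[:,0],A[:,2]);print(go(o,mid+.08*A[:,2],tool()))
E
```

```text
[0.48723306 0.15328199 0.173     ] [ 0.84608638 -0.18476429  0.5       ] [-0.4884882   0.10667371  0.8660254 ]
([0.374, -0.467, -1.74], [-12.64, 16.17, 1.18], 1.84)
```

{"op": "step_arm", "data": {
  "turn": [
    [0.025,-0.031,-0.116],
    [0.05,-0.062,-0.232],
    [0.075,-0.093,-0.348],
    [0.1,-0.125,-0.464],
    [0.125,-0.156,-0.58]
  ],
  "travel": [
    [0,0,3],
    [0,0,6],
    [0,0,9],
    [-1,1,10],
    [-2,2,11]
  ],
  "gripper": [0,0,0,0,0]
}}

```text
time: 0.57
ee_pos: [0.5555, 0.0195, 0.3433]
ee_rot: [0.012, 0.877, 0.469, 0.1]
contact_force: [-0.1, 1.1, -0.2]
grip_width: 0.0851
gripper_force: 0.0
```

{"op": "step_arm", "data": {
  "turn": [
    [0.025,-0.031,-0.116],
    [0.05,-0.062,-0.232],
    [0.075,-0.093,-0.348],
    [0.1,-0.125,-0.464],
    [0.125,-0.156,-0.58]
  ],
  "travel": [
    [-1,2,0],
    [-3,4,0],
    [-5,6,0],
    [-6,8,0],
    [-8,10,0]
  ],
  "gripper": [0,0,0,0,0]
}}

```text
time: 0.98
ee_pos: [0.4749, 0.1199, 0.341]
ee_rot: [0.02, 0.963, 0.191, 0.187]
contact_force: [-0.3, 1.7, 0.8]
grip_width: 0.0857
gripper_force: 0.0
```

{"op": "step_arm", "data": {
  "turn": [
    [0.025,-0.031,-0.116],
    [0.05,-0.062,-0.232],
    [0.075,-0.093,-0.348],
    [0.1,-0.125,-0.464],
    [0.125,-0.156,-0.58]
  ],
  "travel": [
    [-1,2,0],
    [-2,3,-1],
    [-2.6,4,-3],
    [-2.6,4,-5],
    [-2.6,4,-7]
  ],
  "gripper": [0,0,0,0,0]
}}

```text
time: 1.4
ee_pos: [0.4486, 0.1602, 0.2714]
ee_rot: [0.028, 0.962, -0.089, 0.255]
contact_force: [0.1, 0.2, 0.0]
grip_width: 0.0853
gripper_force: 0.0
```

```bash
python3 - <<'E'
from h import *;from station import arm
import pickle
o=arm.get_obs();print(o["time"],o["ee_pos"],o["joint_pos"].round(2),o["joint_velocities"].round(2));A=axes();mid=MOUTH-.034*A[:,0]
fs={n:arm.grab_frame(n) for n in("wrist","side","scene")};f=fs["wrist"]
T=np.eye(4);T[:3,:3]=q2R(o["ee_rot"]).as_matrix();T[:3,3]=o["ee_pos"]
C=np.linalg.inv(T@f["tool_from_camera"]);f["R"]=C[:3,:3];f["t"]=C[:3,3]
pickle.dump(fs,open("f1.pkl","wb"))
print(go(o,mid+.08*A[:,2],tool()))
for k in(.108,0,-.008,-.034,-.060,-.1):
    print(k,proj(f,MOUTH+k*A[:,0]).round(1),proj(fs["side"],MOUTH+k*A[:,0]).round(1))
im=np.hstack([cv2.resize(f["img"],(400,300)),cv2.resize(fs["side"]["img"][130:280,230:430],(400,300))])
sc=cv2.resize(fs["scene"]["img"][200:320,280:440],(400,300))
cv2.imwrite("pics/w1.png",np.vstack([im,np.hstack([sc,sc])])[:,:,::-1])
E
```

```text
1.4 [0.44859743 0.16022739 0.2713661 ] [ 0.22 -0.47  2.16 -0.24  0.99  2.06] [ 0.37  0.21  0.41 -0.8  -0.63  2.18]
([0.007, -0.006, -0.028], [-0.04, 0.16, -2.91], 0.029)
0.108 [321.8   5.5] [369.1 180.1]
0 [316.1 204. ] [324.4 195.2]
-0.008 [315.8 216.8] [321.3 196.3]
-0.034 [314.6 257.2] [311.2 199.7]
-0.06 [313.5 295.4] [301.3 203.1]
-0.1 [311.9 350.4] [286.4 208.1]
```

View pics/w1.png

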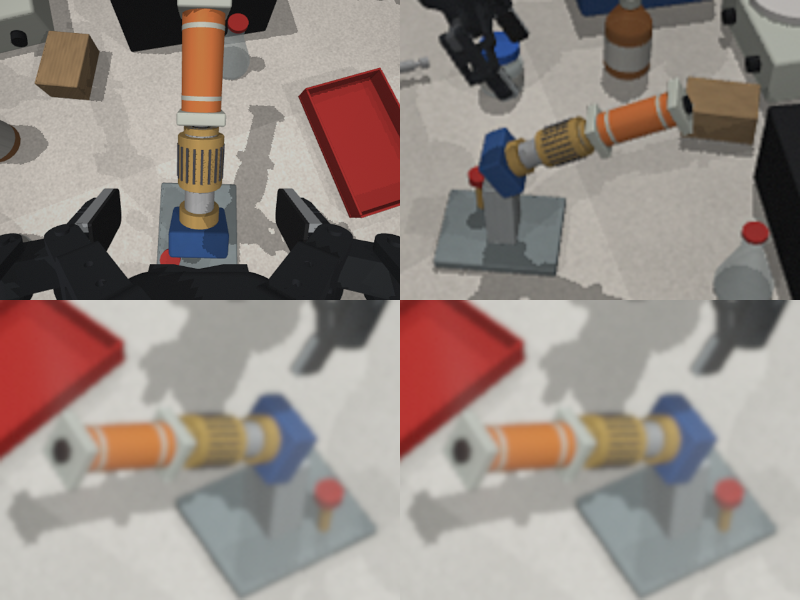

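Wrist view: sleeve at about (321,256), cartridge along the same column, caps level (flat faces up). The side view shows the sleeve at (311,200) as predicted. The arm was still moving, so I settle and re-measure.

{"op": "step_arm", "data": {
  "turn": [
    [0,0,0],
    [0,0,0]
  ],
  "travel": [
    [0,0,-1],
    [0,0,-1]
  ],
  "gripper": [0,0]
}}

```text
time: 1.72
ee_pos: [0.4498, 0.1591, 0.2622]
ee_rot: [0.028, 0.963, -0.086, 0.254]
contact_force: [0.3, -1.0, -0.7]
grip_width: 0.0852
gripper_force: 0.0
```

```bash
cat >> h.py <<'E'
def wrist(arm):
    o=arm.get_obs();f=arm.grab_frame("wrist")
    T=np.eye(4);T[:3,:3]=q2R(o["ee_rot"]).as_matrix();T[:3,3]=o["ee_pos"]
    C=np.linalg.inv(T@f["tool_from_camera"]);f["R"]=C[:3,:3];f["t"]=C[:3,3];return o,f
E
python3 - <<'E'
from h import *;from station import arm
o,f=wrist(arm);print(o["time"],o["ee_pos"],o["joint_velocities"].round(2));A=axes();mid=MOUTH-.034*A[:,0]
print(go(o,mid+.08*A[:,2],tool()))
for n,lo,hi,roi in(("orange",(3,150,100),(15,255,255),(260,0,390,220)),("brass",(14,60,50),(28,255,255),(270,190,370,350)),("blue",(105,90,40),(125,255,255),(240,300,400,430))):
    m=mask(f["img"],lo,hi,roi)
    r=[(int(y),np.flatnonzero(m[y])[[0,-1]].tolist()) for y in range(0,430,12) if (m[y]>0).sum()>25];print(n,r)
w=arm.grab_frame("side")
m=mask(w["img"],(3,150,100),(15,255,255),(330,150,375,200));c=big(m);print("side orange",cv2.minAreaRect(c))
c1=big(m)
s=arm.grab_frame("scene");c=big(mask(s["img"],(5,150,120),(15,255,255),(290,230,350,285)));print("scene orange",cv2.minAreaRect(c))
for k in(.108,.054,0,-.008,-.034,-.060,-.1): print(k,proj(f,MOUTH+k*A[:,0]).round(1),proj(w,MOUTH+k*A[:,0]).round(1),proj(s,MOUTH+k*A[:,0]).round(1))
E
```

```text
1.7167 [0.44975614 0.15907942 0.26224781] [-0.01 -0.   -0.01 -0.    0.02  0.01]
([0.009, -0.009, -0.033], [-0.16, 0.27, -2.0], 0.036)
orange [(12, [291, 361]), (24, [290, 360]), (36, [293, 351]), (48, [290, 359]), (60, [289, 358]), (72, [290, 358]), (84, [290, 357]), (96, [290, 356]), (108, [289, 356]), (120, [289, 355]), (132, [289, 354]), (144, [289, 354]), (168, [289, 353])]
brass [(204, [292, 349]), (216, [283, 358]), (228, [282, 358]), (240, [284, 356]), (252, [284, 355]), (264, [284, 350]), (276, [284, 349]), (288, [282, 354]), (300, [286, 351]), (348, [284, 348])]
blue [(360, [269, 361]), (372, [267, 363]), (384, [266, 364]), (396, [266, 364]), (408, [266, 363])]
side orange ((347.0871887207031, 189.12388610839844), (15.612568855285645, 25.382400512695312), 73.3007583618164)
scene orange ((332.7080993652344, 257.9136962890625), (15.17562198638916, 20.519149780273438), 85.91438293457031)
0.108 [321.9  -6.8] [369.1 180.1] [307.5 258.7]
0.054 [318.1 103.7] [346.2 187.9] [329.4 258. ]
0 [314.9 200.8] [324.4 195.2] [349.9 257.4]
-0.008 [314.4 214.2] [321.3 196.3] [352.8 257.3]
-0.034 [313. 256.] [311.2 199.7] [362.2 257. ]
-0.06 [311.6 295.6] [301.3 203.1] [371.3 256.7]
-0.1 [309.7 352.4] [286.4 208.1] [384.8 256.3]
```

```bash
sed -i 's/MOUTH=.*/MOUTH=np.array([.515,.1436,.190])/' h.py; python3 - <<'E'
from h import *;from station import arm
o=arm.get_obs();A=axes();mid=MOUTH-.034*A[:,0]
for h in(-.06,.0187):
    R=tool(-.35);p=mid+R.as_matrix()[:,2]*h;print(p,go(o,p,R))
E
```

```text
[0.4630901  0.17599455 0.22181124] ([-0.289, 0.052, -0.206], [1.29, 1.69, -4.16], 0.359)
[0.49344595 0.14174357 0.15778716] ([-0.289, 0.052, -0.206], [4.33, -1.73, -10.57], 0.359)
```

{"op": "step_arm", "data": {
  "turn": [
    [-0.096,0.017,-0.069],
    [-0.193,0.035,-0.137],
    [-0.289,0.052,-0.206],
    [-0.289,0.052,-0.206]
  ],
  "travel": [
    [0.4,0.5,-1.4],
    [0.8,1.1,-2.8],
    [1.3,1.7,-4.2],
    [1.3,1.7,-4.2]
  ],
  "gripper": [0,0,0,0]
}}

```text
time: 2.2
ee_pos: [0.4613, 0.1778, 0.2119]
ee_rot: [0.2, 0.942, -0.144, 0.229]
contact_force: [-1.7, 0.4, -2.9]
grip_width: 0.0854
gripper_force: 0.0
```

{"op": "step_arm", "data": {
  "turn": [
    [0,0,0],
    [0,0,0],
    [0,0,0],
    [0,0,0],
    [0,0,0]
  ],
  "travel": [
    [0.8,-0.9,-1.6],
    [1.6,-1.8,-3.3],
    [2.4,-2.7,-5.0],
    [3.0,-3.4,-6.4],
    [3.0,-3.4,-6.4]
  ],
  "gripper": [0,0,0,0,0]
}}

```text
time: 2.62
ee_pos: [0.4919, 0.1405, 0.1549]
ee_rot: [0.195, 0.941, -0.148, 0.233]
contact_force: [-0.5, 0.9, -1.3]
grip_width: 0.0852
gripper_force: 0.0
```

```bash
python3 - <<'E'
from h import *;from station import arm
o,f=wrist(arm);A=axes();mid=MOUTH-.034*A[:,0];R=tool(-.35);p=mid+R.as_matrix()[:,2]*.0187
print(go(o,p,R),o["joint_pos"].round(2),o["contact_force"].round(1))
w=arm.grab_frame("side")
cv2.imwrite("pics/w2.png",np.hstack([cv2.resize(f["img"],(400,300)),cv2.resize(w["img"][130:280,230:430],(400,300))])[:,:,::-1])
E
```

```text
([-0.0, -0.004, 0.003], [0.15, 0.12, 0.29], 0.005) [ 0.37  0.02  2.02 -0.71  0.99  2.62] [-0.5  0.9 -1.3]
```

View pics/w2.png

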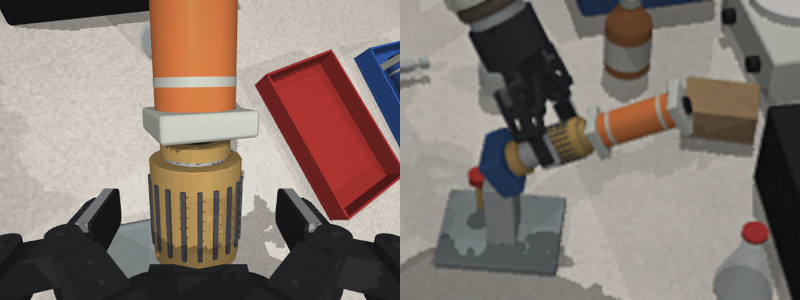

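Wrist view: the sleeve (centre column about 196 in the half-scale image) sits midway between the pads. I move slightly forward and close.

{"op": "step_arm", "data": {
  "turn": [
    [0,0,0],
    [0,0,0],
    [0,0,0],
    [0,0,0],
    [0,0,0]
  ],
  "travel": [
    [0.5,0,0.5],
    [0.5,0,0.5],
    [0.5,0,0.5],
    [0.5,0,0.5],
    [0.5,0,0.5]
  ],
  "gripper": [0,100,255,255,255]
}}

```text
time: 3.13
ee_pos: [0.4975, 0.1426, 0.1625]
ee_rot: [0.195, 0.941, -0.147, 0.235]
contact_force: [-6.6, 1.9, 7.8]
grip_width: 0.0452
gripper_force: 59.6
```

{"op": "step_arm", "data": {
  "turn": [
    [0,0,0],
    [0,0,0],
    [0,0,0],
    [0,0,0],
    [0,0,0]
  ],
  "travel": [
    [0,0,0],
    [0,0,0],
    [0,0,0],
    [0,0,0],
    [0,0,0]
  ],
  "gripper": [255,255,255,255,255]
}}

```text
time: 3.55
ee_pos: [0.4974, 0.1427, 0.1626]
ee_rot: [0.195, 0.941, -0.147, 0.235]
contact_force: [-5.6, 0.4, 8.1]
grip_width: 0.0453
gripper_force: 59.8
```

```bash
python3 - <<'E'
from h import *;from station import arm
o=arm.get_obs();A=axes();print(o["ee_pos"],o["joint_velocities"].round(3),o["grip_width"],o["gripper_force"],"F axes",A.T@o["contact_force"],"M",A.T@o["torque"])
p0=o["ee_pos"];R0=q2R(o["ee_rot"]);z=R0.as_matrix()[:,2];c=p0-.0187*z
for th in(.2,.38,.47,.56,.65,.74,.85):
    Q=Ro.from_rotvec(A[:,0]*th);print(th,Q.as_rotvec().round(3),((Q.apply(p0-c)+c-p0)*100).round(2))
print("1cm back",-A[:,0])
E
```

```text
[0.49743375 0.14265693 0.16256915] [-0.001  0.001 -0.    -0.003 -0.001 -0.001] 0.045310260629841254 59.83699645847082 F axes [-0.74214205 -0.83184797  9.73817967] M [-0.41611301  0.3681119   0.0111462 ]
0.2 [ 0.169 -0.037  0.1  ] [ 0.12  0.34 -0.08]
0.38 [ 0.322 -0.07   0.19 ] [ 0.2   0.67 -0.1 ]
0.47 [ 0.398 -0.087  0.235] [ 0.23  0.83 -0.09]
0.56 [ 0.474 -0.103  0.28 ] [ 0.26  1.   -0.06]
0.65 [ 0.55  -0.12   0.325] [ 0.27  1.16 -0.03]
0.74 [ 0.626 -0.137  0.37 ] [0.28 1.32 0.02]
0.85 [ 0.719 -0.157  0.425] [0.27 1.51 0.1 ]
1cm back [-0.84608638  0.18476429 -0.5       ]
```

{"op": "step_arm", "data": {
  "turn": [
    [0.085,-0.018,0.05],
    [0.169,-0.037,0.1],
    [0.25,-0.055,0.15],
    [0.322,-0.07,0.19],
    [0.322,-0.07,0.19]
  ],
  "travel": [
    [0.06,0.17,-0.04],
    [0.12,0.34,-0.08],
    [0.16,0.51,-0.1],
    [0.2,0.67,-0.1],
    [0.2,0.67,-0.1]
  ],
  "gripper": [255,255,255,255,255]
}}

```text
time: 3.97
ee_pos: [0.4992, 0.1481, 0.1617]
ee_rot: [0.012, 0.961, -0.101, 0.259]
contact_force: [-11.1, 5.8, 10.8]
grip_width: 0.0454
gripper_force: 60.8
```

{"op": "step_arm", "data": {
  "turn": [
    [0,0,0],
    [0,0,0],
    [0,0,0]
  ],
  "travel": [
    [-0.17,0.04,-0.1],
    [-0.34,0.07,-0.2],
    [-0.34,0.07,-0.2]
  ],
  "gripper": [255,255,255]
}}

```text
time: 4.22
ee_pos: [0.4982, 0.1485, 0.1613]
ee_rot: [0.014, 0.96, -0.1, 0.261]
contact_force: [0.8, -11.6, 9.0]
grip_width: 0.0451
gripper_force: 60.9
```

```bash
cat > st.py <<'E'
from h import *;from station import arm
o=arm.get_obs();A=axes();print(o["time"],"F axes",(A.T@o["contact_force"]).round(1),"M",(A.T@o["torque"]).round(2),"p",(A.T@(o["ee_pos"]-MOUTH)).round(4),"rot rel roll0",(A.T@(q2R(o["ee_rot"])*tool().inv()).as_rotvec()).round(3),"w",round(o["grip_width"],4),"j",o["joint_pos"].round(2))
E
python3 st.py
```

```text
4.2167 F axes [  7.3 -11.2   6.1] M [-1.57 -0.71 -0.07] p [-0.0295  0.0012 -0.0161] rot rel roll0 [ 0.029 -0.005  0.001] w 0.0451 j [ 0.15 -0.24  2.21 -0.25  0.67  2.08]
```

{"op": "step_arm", "data": {
  "turn": [
    [0,0,0],
    [0,0,0],
    [0,0,0],
    [0,0,0]
  ],
  "travel": [
    [-0.17,0.04,-0.1],
    [-0.17,0.04,-0.1],
    [-0.17,0.04,-0.1],
    [-0.17,0.04,-0.1]
  ],
  "gripper": [255,255,255,255]
}}

```text
time: 4.55
ee_pos: [0.4969, 0.1488, 0.1606]
ee_rot: [0.014, 0.96, -0.1, 0.261]
contact_force: [2.1, -12.1, 8.0]
grip_width: 0.045
gripper_force: 61.0
```

```bash
python3 st.py
```

```text
4.55 F axes [  8.  -11.4   4.6] M [-1.71 -0.88 -0.12] p [-0.0309  0.0012 -0.0161] rot rel roll0 [ 0.029 -0.005  0.001] w 0.045 j [ 0.15 -0.24  2.22 -0.25  0.67  2.08]
```

{"op": "step_arm", "data": {
  "turn": [
    [0,0,0],
    [0,0,0],
    [0,0,0],
    [0,0,0]
  ],
  "travel": [
    [-0.17,0.04,-0.1],
    [-0.34,0.07,-0.2],
    [-0.34,0.07,-0.2],
    [-0.34,0.07,-0.2]
  ],
  "gripper": [255,255,255,255]
}}

```text
time: 4.88
ee_pos: [0.4938, 0.1496, 0.1589]
ee_rot: [0.014, 0.96, -0.1, 0.262]
contact_force: [0.6, -12.0, 8.2]
grip_width: 0.0451
gripper_force: 61.9
```

```bash
python3 st.py
```

```text
4.8833 F axes [  6.8 -11.6   5.5] M [-1.6  -0.87 -0.22] p [-0.0345  0.0013 -0.0159] rot rel roll0 [ 0.029 -0.006 -0.   ] w 0.0451 j [ 0.15 -0.25  2.22 -0.25  0.67  2.09]
```

{"op": "step_arm", "data": {
  "turn": [
    [0,0,0],
    [0,0,0],
    [0,0,0],
    [0,0,0],
    [0,0,0]
  ],
  "travel": [
    [-0.25,0.06,-0.15],
    [-0.5,0.11,-0.3],
    [-0.68,0.15,-0.4],
    [-0.85,0.19,-0.5],
    [-0.85,0.19,-0.5]
  ],
  "gripper": [255,255,255,255,255]
}}

```text
time: 5.3
ee_pos: [0.4866, 0.1512, 0.1548]
ee_rot: [0.014, 0.96, -0.1, 0.263]
contact_force: [8.9, -13.3, 5.6]
grip_width: 0.045
gripper_force: 62.6
```

```bash
python3 st.py; python3 - <<'E'
from h import *;from station import arm
w=arm.grab_frame("side");c=big(mask(w["img"],(3,150,100),(15,255,255),(330,140,400,200)));print("side orange",cv2.minAreaRect(c))
A=axes();print([proj(w,MOUTH+k*A[:,0]).round(1).tolist() for k in (.057,.079)])
E
```

```text
5.3 F axes [ 12.7 -11.1  -0.9] M [-1.81 -1.51 -0.31] p [-0.0431  0.0013 -0.0158] rot rel roll0 [ 0.029 -0.009 -0.   ] w 0.045 j [ 0.16 -0.26  2.24 -0.26  0.66  2.11]
side orange ((355.95770263671875, 187.0115203857422), (15.962453842163086, 25.171560287475586), 74.74488067626953)
[[347.3, 188.6], [356.5, 185.5]]
```

The cartridge has popped: its tube moved from 347 to 356 px in the side view, about 22 mm. I pull to the rear stop to be sure.

{"op": "step_arm", "data": {
  "turn": [
    [0,0,0],
    [0,0,0],
    [0,0,0],
    [0,0,0],
    [0,0,0]
  ],
  "travel": [
    [-0.15,0.03,-0.09],
    [-0.3,0.07,-0.18],
    [-0.42,0.09,-0.25],
    [-0.42,0.09,-0.25],
    [-0.42,0.09,-0.25]
  ],
  "gripper": [255,255,255,255,255]
}}

```text
time: 5.77
ee_pos: [0.4836, 0.1518, 0.1532]
ee_rot: [0.014, 0.959, -0.1, 0.264]
contact_force: [16.2, -16.8, 2.4]
grip_width: 0.045
gripper_force: 62.4
```

```bash
python3 st.py
```

```text
5.7667 F axes [ 18.  -13.   -7.6] M [-1.97 -2.29 -0.35] p [-0.0465  0.0013 -0.0157] rot rel roll0 [ 0.03  -0.012 -0.   ] w 0.045 j [ 0.16 -0.26  2.25 -0.27  0.66  2.11]
```

{"op": "step_arm", "data": {
  "turn": [
    [0,0,0],
    [0,0,0],
    [0,0,0],
    [0,0,0],
    [0,0,0]
  ],
  "travel": [
    [0,0,0],
    [0,0,0],
    [0,0,0],
    [0,0,0],
    [0,0,0]
  ],
  "gripper": [0,0,0,0,0]
}}

```text
time: 6.18
ee_pos: [0.4777, 0.1541, 0.1474]
ee_rot: [0.013, 0.961, -0.1, 0.258]
contact_force: [0.3, -0.6, -0.2]
grip_width: 0.0853
gripper_force: 0.0
```

{"op": "step_arm", "data": {
  "turn": [
    [0,0,0],
    [0,0,0],
    [0,0,0],
    [0,0,0],
    [0,0,0]
  ],
  "travel": [
    [-0.8,0.2,1.4],
    [-1.6,0.4,2.8],
    [-2.4,0.6,4.2],
    [-3.4,0.8,6.0],
    [-3.4,0.8,6.0]
  ],
  "gripper": [0,0,0,0,0]
}}

```text
time: 6.6
ee_pos: [0.445, 0.1629, 0.2116]
ee_rot: [0.012, 0.96, -0.099, 0.261]
contact_force: [0.0, 0.3, 0.6]
grip_width: 0.0855
gripper_force: 0.0
```

```bash
python3 st.py; python3 - <<'E'
from h import *;from station import arm
o,f=wrist(arm);A=axes()
for n,lo,hi,roi in(("orange",(3,150,100),(15,255,255),(240,0,400,240)),("brass",(14,60,50),(28,255,255),(260,100,390,400))):
    m=mask(f["img"],lo,hi,roi)
    print(n,[(int(y),np.flatnonzero(m[y])[[0,-1]].tolist()) for y in range(0,400,12) if (m[y]>0).sum()>25])
for k in(.133,.079,.025,0,-.008,-.034,-.060,-.1): print(k,proj(f,MOUTH+k*A[:,0]).round(1))
w=arm.grab_frame("side");c=big(mask(w["img"],(3,150,100),(15,255,255),(330,140,400,200)));print("side orange",cv2.minAreaRect(c))
cv2.imwrite("pics/w3.png",np.hstack([cv2.resize(f["img"],(400,300)),cv2.resize(w["img"][130:280,230:430],(400,300))])[:,:,::-1])
E
```

```text
6.6 F axes [0.2 0.3 0.5] M [0.   0.18 0.02] p [-0.052   0.0039  0.0549] rot rel roll0 [ 0.033 -0.004 -0.   ] w 0.0855 j [ 0.21 -0.45  2.26 -0.24  0.84  2.1 ]
orange [(0, [284, 369]), (12, [284, 369]), (24, [284, 368]), (36, [316, 341]), (48, [285, 368]), (60, [285, 367])]
brass [(156, [293, 364]), (168, [291, 366]), (180, [281, 375]), (192, [282, 374]), (204, [285, 370]), (216, [286, 370]), (228, [286, 369]), (240, [286, 369]), (252, [286, 369]), (264, [284, 372]), (276, [285, 371]), (288, [307, 350]), (336, [289, 367]), (348, [289, 367]), (360, [300, 357])]
0.133 [ 331.1 -194.1]
0.079 [329.9 -34.8]
0.025 [328.9 100.5]
0 [328.4 156.4]
-0.008 [328.3 173.5]
-0.034 [327.9 226.7]
-0.06 [327.5 276.4]
-0.1 [327.  346.9]
side orange ((356.72637939453125, 186.79241943359375), (15.659103393554688, 25.68642234802246), 74.05460357666016)
```

View pics/w3.png

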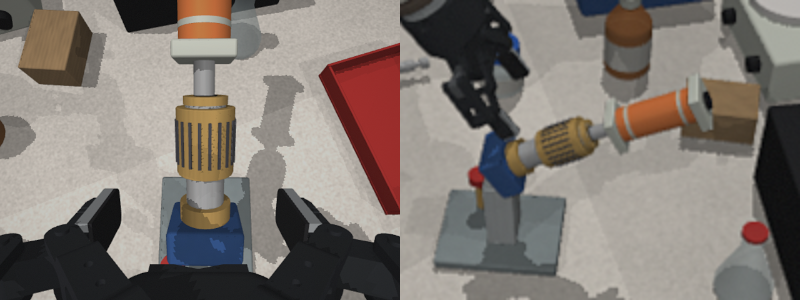

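The sleeve is fully forward again (front edge at row 178, as when latched), and the cartridge stands out about 25 mm with its nipple visible at (204,78). Now the cartridge grasp.

```bash
python3 - <<'E'
from h import *;from station import arm
o=arm.get_obs();A=axes();L=np.pi/6-.05;R=tool(0,None,L);z=R.as_matrix()[:,2];g=MOUTH+.079*A[:,0]-.004*A[:,2]
a=g-.06*z;b=g+.0187*z
print(go(o,a,R));print("descend",(b-a)*100,"out",A[:,0])
E
```

```text
([-0.016, 0.055, -0.015], [11.26, -2.77, 7.12], 0.059)
descend [ 3.50680133 -0.76579849 -7.00377021] out [ 0.84608638 -0.18476429  0.5       ]
```

{"op": "step_arm", "data": {
  "turn": [
    [-0.004,0.014,-0.004],
    [-0.008,0.028,-0.008],
    [-0.016,0.055,-0.015],
    [-0.016,0.055,-0.015],
    [-0.016,0.055,-0.015]
  ],
  "travel": [
    [2.3,-0.6,2],
    [5,-1.2,3.8],
    [8,-2,5.5],
    [11.3,-2.8,7.1],
    [11.3,-2.8,7.1]
  ],
  "gripper": [0,0,0,0,0]
}}

```text
time: 7.12
ee_pos: [0.5631, 0.1318, 0.2814]
ee_rot: [0.026, 0.966, -0.106, 0.235]
contact_force: [0.0, -0.0, 0.8]
grip_width: 0.0852
gripper_force: 0.0
```

{"op": "step_arm", "data": {
  "turn": [
    [0,0,0],
    [0,0,0],
    [0,0,0],
    [0,0,0],
    [0,0,0]
  ],
  "travel": [
    [0.9,-0.2,-1.8],
    [1.8,-0.4,-3.5],
    [2.7,-0.6,-5.3],
    [3.5,-0.8,-7],
    [3.5,-0.8,-7]
  ],
  "gripper": [0,0,0,0,0]
}}

```text
time: 7.53
ee_pos: [0.5898, 0.1249, 0.2018]
ee_rot: [0.026, 0.968, -0.105, 0.227]
contact_force: [-0.3, 0.2, -0.8]
grip_width: 0.0855
gripper_force: 0.0
```

```bash
python3 st.py; python3 - <<'E'
from h import *;from station import arm
o,f=wrist(arm);A=axes();L=np.pi/6-.05;R=tool(0,None,L);z=R.as_matrix()[:,2];g=MOUTH+.079*A[:,0]-.004*A[:,2]
print(go(o,g+.0187*z,R))
m=mask(f["img"],(3,150,100),(15,255,255),(200,0,440,479))
print([(int(y),np.flatnonzero(m[y])[[0,-1]].tolist()) for y in range(0,479,12) if (m[y]>0).sum()>25]);print([proj(f,MOUTH+k*A[:,0]-.004*A[:,2]).round() for k in(.037,.079,.11)])
E
```

```text
7.5333 F axes [-0.7  0.1 -0.5] M [-0.03  0.23  0.02] p [ 0.0727 -0.0023 -0.0283] rot rel roll0 [-0.004  0.062 -0.   ] w 0.0855 j [ 0.08 -0.03  1.92 -0.18  0.82  1.96]
([0.001, -0.012, 0.002], [0.23, 0.19, 0.76], 0.013)
[(216, [238, 366]), (228, [239, 366]), (240, [265, 335]), (264, [241, 365]), (276, [242, 364]), (288, [243, 364]), (300, [243, 363]), (312, [244, 363]), (324, [245, 363]), (336, [245, 362]), (348, [246, 362]), (360, [247, 362]), (372, [248, 362]), (384, [248, 361]), (396, [249, 361]), (408, [250, 360]), (420, [255, 353])]
[array([309., 434.]), array([308., 328.]), array([308., 235.])]
```

{"op": "step_arm", "data": {
  "turn": [
    [0,-0.012,0],
    [0,-0.012,0],
    [0,-0.012,0],
    [0,-0.012,0],
    [0,-0.012,0]
  ],
  "travel": [
    [0.2,0.3,0.7],
    [0.2,0.3,0.7],
    [0.2,0.3,0.7],
    [0.2,0.3,0.7],
    [0.2,0.3,0.7]
  ],
  "gripper": [0,0,100,255,255]
}}

```text
time: 8.0
ee_pos: [0.5944, 0.129, 0.2168]
ee_rot: [0.025, 0.965, -0.105, 0.239]
contact_force: [0.2, 1.0, -1.0]
grip_width: 0.0515
gripper_force: 0.0
```

{"op": "step_arm", "data": {
  "turn": [
    [0,0,0],
    [0,0,0],
    [0,0,0],
    [0,0,0]
  ],
  "travel": [
    [0,0,0],
    [0,0,0],
    [0,0,0],
    [0,0,0]
  ],
  "gripper": [255,255,255,255]
}}

```text
time: 8.33
ee_pos: [0.5943, 0.1287, 0.2163]
ee_rot: [0.025, 0.965, -0.105, 0.238]
contact_force: [-3.0, -0.8, 2.8]
grip_width: 0.0362
gripper_force: 60.5
```

```bash
python3 st.py
```

```text
8.3333 F axes [-0.9 -1.4  3.8] M [-0.18  0.41  0.27] p [ 0.083   0.0024 -0.0176] rot rel roll0 [ 0.001  0.04  -0.001] w 0.0362 j [ 0.08 -0.04  1.91 -0.19  0.82  1.97]
```

{"op": "step_arm", "data": {
  "turn": [
    [0,0,0],
    [0,0,0],
    [0,0,0],
    [0,0,0],
    [0,0,0]
  ],
  "travel": [
    [0.42,-0.09,0.25],
    [0.85,-0.18,0.5],
    [1.27,-0.28,0.75],
    [1.69,-0.37,1],
    [2.12,-0.46,1.25]
  ],
  "gripper": [255,255,255,255,255]
}}

```text
time: 8.75
ee_pos: [0.5964, 0.128, 0.2123]
ee_rot: [0.025, 0.971, -0.106, 0.212]
contact_force: [-80.0, 17.3, 12.9]
grip_width: 0.0365
gripper_force: 64.9
```

```bash
python3 st.py
```

```text
8.75 F axes [-64.5  -0.1  52.1] M [ 0.16 11.26 -0.09] p [ 0.0829  0.0021 -0.0221] rot rel roll0 [-0.005  0.093 -0.001] w 0.0365 j [ 0.08 -0.    1.86 -0.16  0.88  1.94]
```

{"op": "step_arm", "data": {
  "turn": [
    [0,0,0],
    [0,0,0],
    [0,0,0]
  ],
  "travel": [
    [-1.0,0.2,-0.6],
    [-2.1,0.46,-1.25],
    [-2.1,0.46,-1.25]
  ],
  "gripper": [255,255,255]
}}

```text
time: 9.0
ee_pos: [0.5939, 0.129, 0.2162]
ee_rot: [0.025, 0.965, -0.104, 0.239]
contact_force: [-3.7, -0.7, 4.1]
grip_width: 0.0362
gripper_force: 60.8
```

```bash
python3 st.py; python3 - <<'E'
from h import *;from station import arm
o,f=wrist(arm)
w=arm.grab_frame("side");s=arm.grab_frame("scene")
im=np.hstack([cv2.resize(f["img"],(400,300)),cv2.resize(w["img"][130:280,230:430],(400,300))])
sc=cv2.resize(s["img"][190:340,260:460],(400,300));w2=cv2.resize(w["img"][160:220,300:380],(400,300))
cv2.imwrite("pics/w4.png",np.vstack([im,np.hstack([sc,w2])])[:,:,::-1])
E
```

```text
9.0 F axes [-0.9 -1.4  5.3] M [-0.18  0.49  0.3 ] p [ 0.0825  0.0026 -0.0174] rot rel roll0 [0.001 0.038 0.   ] w 0.0362 j [ 0.08 -0.04  1.91 -0.19  0.82  1.97]
```

View pics/w4.png

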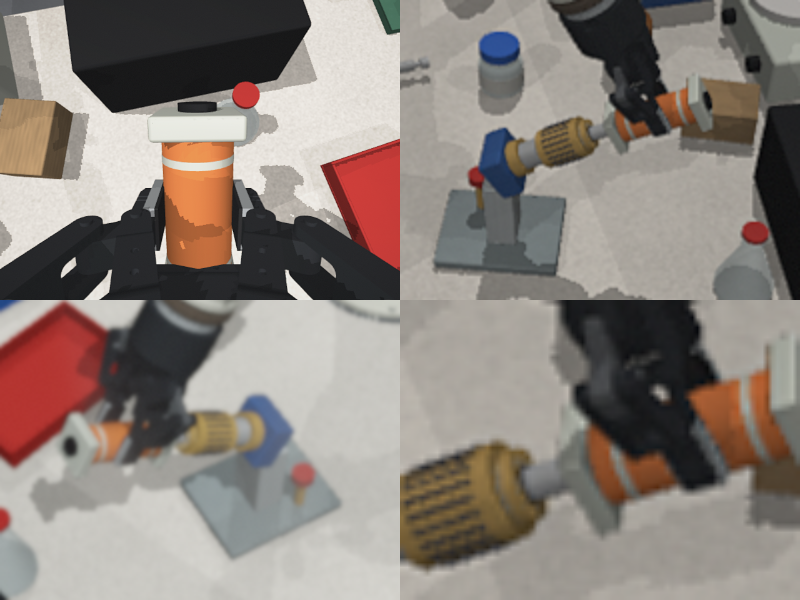

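The grasp is sound: tube between the pads, nipple still straight in the bore at (395,130). The draw jammed because the cartridge was sagging, so I lift it into line first and then draw gently, watching the force.

{"op": "step_arm", "data": {
  "turn": [
    [-0.004,-0.02,0],
    [-0.009,-0.039,0],
    [-0.009,-0.039,0],
    [-0.009,-0.039,0]
  ],
  "travel": [
    [-0.05,0.01,0.16],
    [-0.1,0.02,0.32],
    [-0.1,0.02,0.32],
    [-0.1,0.02,0.32]
  ],
  "gripper": [255,255,255,255]
}}

```text
time: 9.48
ee_pos: [0.5934, 0.1288, 0.2188]
ee_rot: [0.027, 0.96, -0.104, 0.257]
contact_force: [-1.1, -1.2, 1.2]
grip_width: 0.036
gripper_force: 60.3
```

```bash
python3 st.py
```

```text
9.4833 F axes [-0.1 -1.4  1.5] M [-0.2   0.42  0.11] p [ 0.0834  0.0023 -0.0149] rot rel roll0 [ 0.001  0.    -0.002] w 0.036 j [ 0.09 -0.06  1.94 -0.22  0.78  1.99]
```

{"op": "step_arm", "data": {
  "turn": [
    [0,0,0],
    [0,0,0],
    [0,0,0],
    [0,0,0]
  ],
  "travel": [
    [0.17,-0.04,0.1],
    [0.34,-0.07,0.2],
    [0.34,-0.07,0.2],
    [0.34,-0.07,0.2]
  ],
  "gripper": [255,255,255,255]
}}

```text
time: 9.82
ee_pos: [0.5965, 0.1282, 0.2204]
ee_rot: [0.027, 0.96, -0.104, 0.257]
contact_force: [-2.8, -1.5, -0.6]
grip_width: 0.0361
gripper_force: 60.4
```

```bash
python3 st.py
```

```text
9.8167 F axes [-2.4 -2.   0.7] M [-0.24  0.85  0.17] p [ 0.087   0.0023 -0.0152] rot rel roll0 [ 0.001  0.002 -0.002] w 0.0361 j [ 0.09 -0.06  1.93 -0.21  0.78  1.99]
```

Now it slides freely (2.4 N). I continue drawing it out.

{"op": "step_arm", "data": {
  "turn": [
    [0,0,0],
    [0,0,0],
    [0,0,0],
    [0,0,0],
    [0,0,0]
  ],
  "travel": [
    [0.25,-0.06,0.15],
    [0.51,-0.11,0.3],
    [0.76,-0.17,0.45],
    [1.02,-0.22,0.6],
    [1.02,-0.22,0.6]
  ],
  "gripper": [255,255,255,255,255]
}}

```text
time: 10.23
ee_pos: [0.6081, 0.1258, 0.228]
ee_rot: [0.027, 0.96, -0.104, 0.258]
contact_force: [0.0, -1.7, -1.5]
grip_width: 0.0362
gripper_force: 60.3
```

```bash
python3 st.py
```

```text
10.2333 F axes [-0.4 -1.6 -1.5] M [-0.31  0.43  0.14] p [ 0.101   0.0025 -0.0145] rot rel roll0 [ 0.001 -0.002 -0.002] w 0.0362 j [ 0.08 -0.04  1.89 -0.21  0.79  1.98]
```

{"op": "step_arm", "data": {
  "turn": [
    [0,0,0],
    [0,0,0],
    [0,0,0],
    [0,0,0],
    [0,0,0]
  ],
  "travel": [
    [0.51,-0.11,0.3],
    [1.02,-0.22,0.6],
    [1.52,-0.33,0.9],
    [2.03,-0.44,1.2],
    [2.37,-0.52,1.4]
  ],
  "gripper": [255,255,255,255,255]
}}

```text
time: 10.65
ee_pos: [0.6322, 0.1209, 0.2423]
ee_rot: [0.027, 0.96, -0.105, 0.258]
contact_force: [-0.7, 0.1, -2.1]
grip_width: 0.0362
gripper_force: 60.0
```

{"op": "step_arm", "data": {
  "turn": [
    [0,0,0],
    [0,0,0],
    [0,0,0],
    [0,0,0],
    [0,0,0]
  ],
  "travel": [
    [0.51,-0.11,0.3],
    [1.02,-0.22,0.6],
    [1.86,-0.4,1.1],
    [2.5,-0.6,1.5],
    [2.5,-0.6,1.5]
  ],
  "gripper": [255,255,255,255,255]
}}

```text
time: 11.07
ee_pos: [0.6576, 0.1145, 0.2579]
ee_rot: [0.027, 0.96, -0.105, 0.259]
contact_force: [0.0, 0.3, -1.4]
grip_width: 0.0358
gripper_force: 60.1
```

```bash
python3 st.py;python3 - <<'E'
from h import *;from station import arm
o=arm.get_obs();w=arm.grab_frame("side");m=mask(w["img"],(0,150,60),(6,255,255),(270,290,410,400));c=big(m);q=cv2.approxPolyDP(cv2.convexHull(c),5,True)[:,0];print([(p.tolist(),onz(w,p,.032)[:2].round(3).tolist(),onz(w,p,0)[:2].round(3).tolist()) for p in q])
m=mask(w["img"],(3,150,100),(15,255,255),(330,100,470,230));print("orange",cv2.minAreaRect(big(m)))
ty=.095;T=np.array([.501,-.137,0]);u=np.array([np.cos(ty),np.sin(ty),0])
R=tool(0,ty,0);g=T+.032*u
for h in(.20,.026-.0187+.003): 
    p=g.copy();p[2]=h;print(p,go(o,p,R))
E
```

```text
11.0667 F axes [-0.7  0.3 -1.2] M [ 0.03  0.36 -0.02] p [ 0.16   0.002 -0.014] rot rel roll0 [ 0.001 -0.003 -0.002] w 0.0358 j [ 0.05  0.05  1.74 -0.18  0.84  1.92]
[([374, 309], [0.603, -0.058], [0.609, -0.038]), ([391, 371], [0.609, -0.205], [0.616, -0.191]), ([289, 392], [0.403, -0.225], [0.402, -0.211]), ([277, 327], [0.388, -0.078], [0.387, -0.06])]
orange ((397.5000305175781, 171.99998474121094), (16.748071670532227, 9.46910285949707), 75.0685806274414)
[ 0.53285571 -0.13396457  0.2       ] ([0.03, 0.528, 0.305], [-12.48, -24.84, -5.79], 0.61)
[ 0.53285571 -0.13396457  0.0103    ] ([0.03, 0.528, 0.305], [-12.48, -24.84, -24.76], 0.61)
```

{"op": "step_arm", "data": {
  "turn": [
    [0.006,0.106,0.061],
    [0.012,0.211,0.122],
    [0.018,0.317,0.183],
    [0.024,0.422,0.244],
    [0.03,0.528,0.305]
  ],
  "travel": [
    [0.5,-1.5,1],
    [0.5,-4,1.5],
    [0,-7,2],
    [-0.5,-10,2],
    [-1,-13,2]
  ],
  "gripper": [255,255,255,255,255]
}}

```text
time: 11.53
ee_pos: [0.6458, -0.0166, 0.2778]
ee_rot: [-0.0, 0.999, 0.049, -0.002]
contact_force: [0.7, -0.2, -1.9]
grip_width: 0.0363
gripper_force: 60.3
```

{"op": "step_arm", "data": {
  "turn": [
    [0,0,0],
    [0,0,0],
    [0,0,0],
    [0,0,0],
    [0,0,0]
  ],
  "travel": [
    [-2.5,-3,0],
    [-5,-6,-1],
    [-8,-9,-3],
    [-10,-11,-5],
    [-11,-11.8,-7]
  ],
  "gripper": [255,255,255,255,255]
}}

```text
time: 11.95
ee_pos: [0.5334, -0.1359, 0.205]
ee_rot: [0.001, 0.999, 0.047, -0.002]
contact_force: [0.9, 0.5, -2.5]
grip_width: 0.0362
gripper_force: 60.4
```

{"op": "step_arm", "data": {
  "turn": [
    [0,0,0],
    [0,0,0],
    [0,0,0]
  ],
  "travel": [
    [0,0,0],
    [0,0,0],
    [0,0,0]
  ],
  "gripper": [255,255,255]
}}

```text
time: 12.2
ee_pos: [0.5369, -0.1328, 0.2074]
ee_rot: [0.0, 0.999, 0.048, -0.0]
contact_force: [1.4, 0.3, -2.4]
grip_width: 0.0363
gripper_force: 60.4
```

```bash
cat > pl.py <<'E'
from h import *;from station import arm
o=arm.get_obs();ty=.095;T=np.array([.501,-.137,0]);u=np.array([np.cos(ty),np.sin(ty),0]);R=tool(0,ty,0);g=T+.036*u
for h in(.10,.05,.0125):
    p=g.copy();p[2]=h;print(h,go(o,p,R),o["ee_pos"],o["contact_force"].round(1),o["grip_width"])
E
python3 pl.py; python3 - <<'E'
from h import *;from station import arm
o,f=wrist(arm);w=arm.grab_frame("side");s=arm.grab_frame("scene")
im=np.hstack([cv2.resize(f["img"],(400,300)),cv2.resize(w["img"][200:410,210:490],(400,300))])
cv2.imwrite("pics/w5.png",im[:,:,::-1])
E
```

```text
0.1 ([0.001, -0.001, -0.002], [-0.01, -0.07, -10.74], 0.002) [ 0.53694904 -0.13284312  0.20738632] [ 1.4  0.3 -2.4] 0.03628978531845448
0.05 ([0.001, -0.001, -0.002], [-0.01, -0.07, -15.74], 0.002) [ 0.53694904 -0.13284312  0.20738632] [ 1.4  0.3 -2.4] 0.03628978531845448
0.0125 ([0.001, -0.001, -0.002], [-0.01, -0.07, -19.49], 0.002) [ 0.53694904 -0.13284312  0.20738632] [ 1.4  0.3 -2.4] 0.03628978531845448
```

View pics/w5.png

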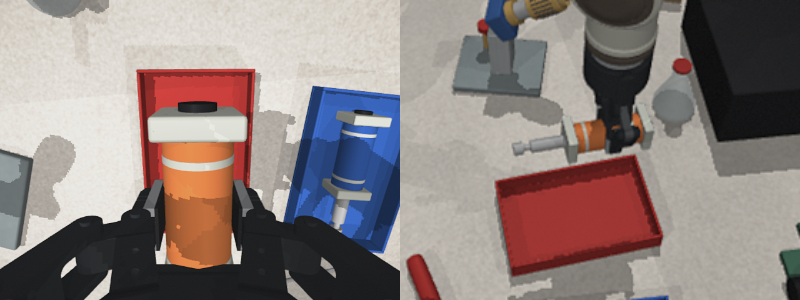

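The cartridge hangs level and aligned over the red tray (wrist view: cap at (197,125), tray columns 137–255). Lowering.

{"op": "step_arm", "data": {
  "turn": [
    [0,0,0],
    [0,0,0],
    [0,0,0],
    [0,0,0],
    [0,0,0]
  ],
  "travel": [
    [0,0,-3],
    [0,0,-6],
    [0,0,-9],
    [0,-0.1,-12],
    [0,-0.1,-14]
  ],
  "gripper": [255,255,255,255,255]
}}

```text
time: 12.77
ee_pos: [0.5356, -0.1331, 0.064]
ee_rot: [-0.0, 0.999, 0.049, -0.002]
contact_force: [-0.3, 0.4, -2.3]
grip_width: 0.0357
gripper_force: 60.4
```

{"op": "step_arm", "data": {
  "turn": [
    [0,0,0],
    [0,0,0],
    [0,0,0],
    [0,0,0],
    [0,0,0]
  ],
  "travel": [
    [0,0,-1],
    [0,0,-2],
    [0,0,-3],
    [0,0,-3.6],
    [0,0,-3.6]
  ],
  "gripper": [255,255,255,255,255]
}}

```text
time: 13.18
ee_pos: [0.5357, -0.1339, 0.0295]
ee_rot: [-0.0, 0.999, 0.048, -0.002]
contact_force: [0.1, 1.2, -2.8]
grip_width: 0.0359
gripper_force: 60.4
```

```bash
python3 pl.py|tail -1; python3 st.py
```

```text
0.0125 ([0.0, -0.004, -0.001], [0.12, 0.03, -1.7], 0.004) [ 0.53567384 -0.13393421  0.02953906] [ 0.1  1.2 -2.8] 0.035922691898585914
13.1833 F axes [-1.5  1.2 -2.4] M [ 0.08  0.04 -0.03] p [-0.0115 -0.2667 -0.1787] rot rel roll0 [0.081 0.523 0.304] w 0.0359 j [-0.46  0.35  1.8  -0.    0.99  1.01]
```

{"op": "step_arm", "data": {
  "turn": [
    [0,0,0],
    [0,0,0],
    [0,0,0],
    [0,0,0],
    [0,0,0]
  ],
  "travel": [
    [0,0,-0.4],
    [0,0,-0.8],
    [0,0,-1.2],
    [0,0,-1.5],
    [0,0,-1.5]
  ],
  "gripper": [255,255,255,255,255]
}}

```text
time: 13.6
ee_pos: [0.536, -0.1344, 0.0159]
ee_rot: [0.0, 0.999, 0.048, -0.002]
contact_force: [-3.4, 0.6, 5.5]
grip_width: 0.0362
gripper_force: 61.2
```

{"op": "step_arm", "data": {
  "turn": [
    [0,0,0],
    [0,0,0],
    [0,0,0]
  ],
  "travel": [
    [0,0,-0.15],
    [0,0,-0.3],
    [0,0,-0.3]
  ],
  "gripper": [255,255,255]
}}

```text
time: 13.85
ee_pos: [0.5361, -0.1344, 0.0157]
ee_rot: [0.0, 0.999, 0.048, -0.002]
contact_force: [-14.0, 4.1, 27.6]
grip_width: 0.0361
gripper_force: 63.6
```

```bash
python3 pl.py|tail -1
```

```text
0.0125 ([0.0, -0.005, -0.002], [0.07, 0.08, -0.32], 0.005) [ 0.53609271 -0.13442812  0.01568162] [-14.    4.1  27.6] 0.03614763224867483
```

Floor contact. I ease the load, then open and withdraw.

{"op": "step_arm", "data": {
  "turn": [
    [0,0,0],
    [0,0,0],
    [0,0,0],
    [0,0,0],
    [0,0,0]
  ],
  "travel": [
    [0,0,0.25],
    [0,0,0.25],
    [0,0,0.25],
    [0,0,0.25],
    [0,0,0.25]
  ],
  "gripper": [255,255,180,100,60]
}}

```text
time: 14.27
ee_pos: [0.536, -0.1342, 0.0145]
ee_rot: [0.0, 0.999, 0.048, -0.001]
contact_force: [0.1, -0.0, 0.5]
grip_width: 0.059
gripper_force: 0.0
```

{"op": "step_arm", "data": {
  "turn": [
    [0,0,0],
    [0,0,0],
    [0,0,0],
    [0,0,0]
  ],
  "travel": [
    [0,0,0],
    [0,0,0],
    [0,0,0],
    [0,0,0]
  ],
  "gripper": [20,0,0,0]
}}

```text
time: 14.6
ee_pos: [0.5357, -0.1341, 0.0144]
ee_rot: [0.0, 0.999, 0.048, -0.002]
contact_force: [-0.5, -0.2, -0.1]
grip_width: 0.0856
gripper_force: 0.0
```

{"op": "step_arm", "data": {
  "turn": [
    [0,0,0],
    [0,0,0],
    [0,0,0],
    [0,0,0],
    [0,0,0]
  ],
  "travel": [
    [0,0,1.5],
    [0,0,4],
    [0,0,7],
    [0,0,11],
    [0,0,14]
  ],
  "gripper": [0,0,0,0,0]
}}

```text
time: 15.02
ee_pos: [0.5361, -0.1343, 0.1571]
ee_rot: [0.0, 0.999, 0.048, -0.001]
contact_force: [1.8, -0.1, 0.3]
grip_width: 0.0855
gripper_force: 0.0
```

{"op": "step_arm", "data": {
  "turn": [
    [0,0,0],
    [0,0,0],
    [0,0,0],
    [0,0,0],
    [0,0,0]
  ],
  "travel": [
    [0,0,2],
    [-2,0,5],
    [-4,0,7],
    [-5,0,8],
    [-5,0,8]
  ],
  "gripper": [0,0,0,0,0]
}}

```text
time: 15.43
ee_pos: [0.486, -0.1348, 0.2377]
ee_rot: [0.002, 0.999, 0.048, 0.001]
contact_force: [0.2, -0.0, -0.2]
grip_width: 0.0855
gripper_force: 0.0
```

```bash
python3 - <<'E'
from h import *;from station import arm
o,f=wrist(arm);w=arm.grab_frame("side");s=arm.grab_frame("scene")
im=np.hstack([cv2.resize(f["img"],(400,300)),cv2.resize(w["img"][180:420,190:510],(400,300))])
im2=np.hstack([cv2.resize(s["img"],(400,300)),cv2.resize(w["img"],(400,300))])
cv2.imwrite("pics/w6.png",np.vstack([im,im2])[:,:,::-1]);print(o["time"],o["ee_pos"],o["joint_velocities"].round(2))
E
```

```text
15.4333 [ 0.48597264 -0.13480632  0.23771438] [ 0.01  0.07  0.01  0.01 -0.05  0.02]
```

View pics/w6.png

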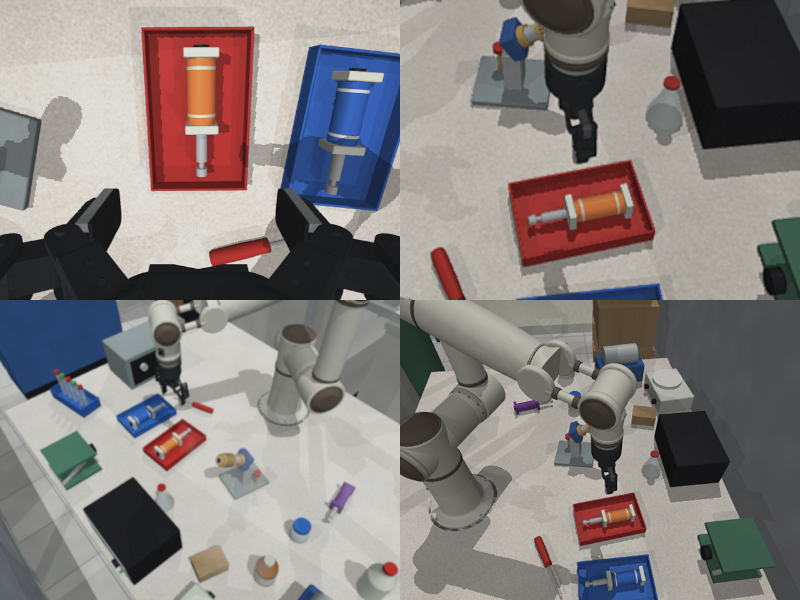

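The cartridge lies flat in the red tray (wrist view (200,110)), nothing else has moved, and the gripper is clear.

```bash
python3 -c "from station import arm;print(arm.sign_off())"
```

```text
the job is handed in; nothing more can be done
None
```

The orange cartridge is off the coupler and lying flat in the red tray, the sleeve is fully forward again, nothing else on the bench was disturbed, and the job is handed in; the first draw-out jammed at about 80 N at the wrist, so I lifted the cartridge into line and it then slid out freely.

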